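# Turn the yerba canister's lid onto its key and press it shut

### The job

The lid of the large grey yerba canister was put on askew: its edge notch is not over the key above the canister's handle, so the lid stands proud. Push the lid round with a fingertip (its round finger well is there for that) until its notch meets the key, then press the lid down until it is fully home. Do not lift the lid or the canister, leave the canister standing where it is, do not disturb the other things on the mat, and finish clear of everything.

Things in the scene. Friction and masses are not known exactly. Their poses are not given: they have to be found in the camera images.
- canister: Large grey plastic canister, upright, loose on a 4 mm mat, 1 to 1.3 kg; over 5 N sideways at the lid tips it. Round body 114 mm in diameter, foot 120; D-shaped handle of 14 mm bar on one side, 15 to 93 mm up, reaching 101 mm from the axis. Origin: centre of its underside; z up; +x points at the handle and key. The closed lid's flat top is 118 mm above this origin; at the start it is 8 mm higher.
- key (a point): The key: an upright grey rib 12 mm wide with a rounded top, on the canister's rim above the handle. It reaches from under the lid's edge to 76 mm from the axis, so its outer end shows beyond the lid. This point: middle of its top, 61 mm from the canister's axis, 108 mm above its underside. The lid cannot go down while its rim lies over the key.
- lid_centre (a point): Middle of the lid's flat top, on the canister's axis. Round grey lid, 128 mm in diameter, 18 mm high. A seal keeps it level and centred; it turns either way without end and stays where left. With notch over key, pressing here moves it down 8 mm against about 8 N to a hard stop, where it stays. Its x axis points to the notch.
- finger_well (a point): The finger well: a round hollow in the lid's top, 46 mm in diameter, 16 mm deep, with upright walls, its middle 32 mm from the lid's middle on the side opposite to the notch. This point: middle of the well's floor. A fingertip in it, pushed round the canister's axis, bears on the wall and turns the lid with 1 to 2 N.
- notch (a point): The notch: a square slot 17 mm wide and 10 mm deep cut through the full height of the lid's edge. This point: middle of the slot's width, 61 mm from the axis, level with the rim's lower edge. With the lid fully home it is straight below the key's point, 8 mm lower; the key has 2.5 mm of play to each side.
- mate_cup: Olive green silicone mate cup, open, 82 mm across and 92 mm high, loose on the mat. Origin: centre of its underside. Leave it alone.
- bombilla: Aluminium bombilla lying on the mat: a curved tube 8 mm thick, about 210 mm long, with a flat strainer. Origin on the mat near its middle. Leave it alone.
- flask: Empty stainless flask, upright, 73 mm across and 232 mm high, with a black flip-top. Origin: centre of its underside. Leave it alone.
- sugar_canister: Small grey canister with a handle, its lid already shut: 87 mm across, 83 mm high, handle reaching 72 mm from the axis. Origin: centre of its underside. Leave it alone.
- scoop: Steel scoop: a cup 44 mm across and 26 mm high with a flat handle reaching 114 mm from the cup's centre. Origin: centre of the cup's underside. Leave it alone.
- teaspoon: Steel teaspoon 140 mm long lying on the mat. Origin on the mat at its middle. Leave it alone.

How it is judged:
At the end, for the whole second after the job is handed in: The large canister's lid is fully home (top within 1.8 mm of its closed height) with its notch over the key (within 5 mm); the canister stands upright and at rest within 40 mm of where it was; every other thing is within 30 mm of where it was, with cup, flask and small canister upright (z of lid_centre in the frame of canister below 0.1198 m and horizontal distance between notch and key below 0.005 m and distance of canister from where it was at the start of the episode below 0.04 m and angle between canister's own z axis and vertical below 0.05 rad and linear speed of canister below 0.02 m/s and distance of each of mate_cup, bombilla, flask, sugar_canister, scoop, teaspoon from where it was at the start of the episode below 0.03 m and angle between each of mate_cup, flask, sugar_canister's own z axis and vertical below 0.2 rad); the robot touches nothing.
It fails at once if the lid is lifted more than 5 mm above where it sat at the start (z of lid_centre in the frame of canister above 0.1315 m).
It fails at once if the canister is lifted off the mat by more than 12 mm (height (world z) of canister above 0.016 m).
It fails at once if the canister is shoved more than 60 mm or tipped by more than 15 degrees (distance of canister from where it was at the start of the episode above 0.06 m or angle between canister's own z axis and vertical above 0.26 rad).
It fails at once if another thing on the mat is shifted by more than 50 mm, knocked over or picked up (distance of any of mate_cup, bombilla, flask, sugar_canister, scoop, teaspoon from where it was at the start of the episode above 0.05 m or angle between any of mate_cup, flask, sugar_canister's own z axis and vertical above 0.5 rad).
It also fails if it takes over 51 s, if anything falls off the work surface, if the arm or the gripper's body presses on something with over 40 N, if the wrist force passes 120 N, or if a joint passes its speed limit or range.

### The arm

A 6-joint arm with a two-finger parallel gripper is mounted at the origin on the work surface. World frame = base frame: x ahead of the robot, y to its left, z up, the work surface at z = 0. Lengths are in m, angles in rad, forces in N, time in s.
With the tool pointing down it reaches from about 0.35 to 0.975 m from the base axis. Payload 4.9 kg.
Tool frame: the origin (TCP) lies midway between the tips of the shut fingers; the grasp point (between the pads) lies 19 mm behind it; z points along the fingers, y is the line along which they close (so a half turn about z gives the same grasp; the last joint's range is limited). The gripper opens to 85 mm and grips with 20 to 120 N. Pads are 22 mm wide; open, the fingers measure 114 mm over their backs; the gripper's body (76 mm by 85 mm) begins 54 mm behind the grasp point. The pads swing forward as they close: fully open they stand 13 mm farther back than shut.
Start: joints at [-1.442, 0.053, 1.613, -0, 1.476, -0.119], TCP at [0.153, -0.606, 0.231] pointing down, gripper open.
Joint ranges: [-3.01, 3.01], [-1.01, 2.22], [0.06, 2.58], [-1.02, 4.17], [0.09, 2.62], [-3.14, 3.14]. Speed limits (rad/s): [2.57, 2.57, 3.14, 3.14, 3.14, 3.14].

### API

Orientations are given as a rotation vector (axis times angle).
In Python, from station import ctrl, optics, job gives the robot as it stands.
- The arm moves only by the shell command python3 -m jog 'ROWS' [OPENING] [FORCE]. ROWS is JSON, a list of rows, each a list of 2 entries, a list of its own where there are three numbers: the shift along the tool's x, y, z in m, then the turn, a rotation vector about the tool's x, y, z in rad. A call has 1 to 5 rows; each row is the pose to reach, as a shift and turn from the pose commanded when the call began, along the tool's axes at that moment; what a row does not reach only later rows make up. A row lasts 1/10 s, in which the tool goes at most 50 mm and 8.59 degrees, less where a joint would pass 70% of its speed; a pose out of reach is approached as far as the arm can. A call with a gripper value outside its range is refused whole. OPENING is the opening, from 0 (shut) to 1 (fully open), set as the call begins (- or left out, the last holds). The fingers move at their own pace and stop on an object; FORCE is the grip in N (left out, the last holds). Time passes only in rows, so rows that repeat a pose let the fingers close. It gives the time, the measured TCP pose, the force, the opening and the grip force at its end, in the units of the state.
- ctrl.get_obs(): the state, without advancing time (a new reading comes with each control period).
- optics.get_image(name): name is "scene" or "top" or "wrist"; returns a dict with "image" (480x640x3 uint8, blue, green, red), "fx", "fy", "cx", "cy" (pixels), "rvec" (rotation vector, rad) and "tvec" (3), from world to camera coordinates, as OpenCV has them; the wrist camera has in their place "mount" (4x4, takes a point from camera to tool coordinates, whose origin is the TCP and whose axes are the flange's). Camera axes: x right, y down, z forward; pixel columns grow to the right and rows downward; lengths in m; the calibration is good to about 2 mm. A picture is of the moment at which its call begins: read the wrist's pose just before it. There is no depth.
- job.finish_job(): hands the job in; it is judged then, once.
The state is a dict: "t": time; "q": joint angles; "dq": joint speeds; "effort": joint torques, N m; "tool_pos": TCP position; "tool_rot": TCP orientation; "contact_force": force on the tool from outside, world axes, zero at the start; "wrist_torque": the same for the moment, N m; "opening": finger opening in m; "grip_force": force on a finger pad.
Only numpy, scipy, OpenCV 4.12 (cv2) and the standard library are available. Lean on these libraries where they do the work, as an engineer would, in place of code of your own. Each camera call takes 0.05 s, during which the arm holds its last target. There are 200 camera calls.

## Working session

There is one attempt and no reset: what is moved stays moved. The work goes in short steps, Python scripts to look and compute and a shell command to move; the robot and the scene stay as the last step left them, time stands still between calls to the robot, and variables do not carry over. Pictures are saved under pics/ and viewed, at most 10 in all, crops included, and the job is handed in when it is done.

```bash
mkdir -p pics; cat > h.py <<'E'
import numpy as np, cv2
from station import ctrl, optics, job
from scipy.spatial.transform import Rotation as R
def cam(name):
    o=ctrl.get_obs(); d=optics.get_image(name)
    K=np.array([[d["fx"],0,d["cx"]],[0,d["fy"],d["cy"]],[0,0,1]])
    if "mount" in d:
        T=np.eye(4);T[:3,:3]=R.from_rotvec(o["tool_rot"]).as_matrix();T[:3,3]=o["tool_pos"]
        M=T@np.array(d["mount"]); Rc=M[:3,:3]; c=M[:3,3]
    else:
        Rw=R.from_rotvec(np.ravel(d["rvec"])).as_matrix(); Rc=Rw.T; c=-Rc@np.ravel(d["tvec"])
    return d["image"],K,Rc,c
def pix(K,Rc,c,u,v,z):
    r=Rc@np.linalg.inv(K)@np.array([u,v,1.]); return c+r*(z-c[2])/r[2]
def proj(K,Rc,c,p):
    q=K@(Rc.T@(np.array(p)-c)); return q[:2]/q[2]
E
python3 - <<'E'
from h import *
import pickle
for n in("top","scene"):
    a=cam(n);cv2.imwrite(f"pics/{n}0.png",a[0]);pickle.dump(a[1:],open(n+".pkl","wb"));print(n,a[3])
o=ctrl.get_obs();print(o)
E
```

```text
top [0.50323746 0.02822436 0.99918097]
scene [1.27131864 0.38572681 0.80224585]
{'t': 0.1, 'q': array([-1.44202853e+00,  5.33244815e-02,  1.61412654e+00, -1.17910305e-05,
        1.47600400e+00, -1.18990474e-01]), 'dq': array([-7.95515037e-04, -1.62215721e-03, -2.48764263e-03,  9.60373474e-05,
       -2.12768337e-03, -2.80476384e-04]), 'effort': array([ 5.08088010e-05, -3.94907606e+01, -3.71365356e+01, -1.25985530e-04,
        3.92815928e-03, -6.06928822e-06]), 'tool_pos': array([ 0.15320112, -0.6053631 ,  0.23018311]), 'tool_rot': array([-3.11566972e+00, -3.87954794e-01,  3.27181838e-05]), 'contact_force': array([0.77909337, 0.28665945, 0.64079679]), 'wrist_torque': array([ 0.00705262,  0.01498315, -0.00631535]), 'grip_force': 0.0, 'opening': 0.08564834623402941}
```

View pics/top0.png

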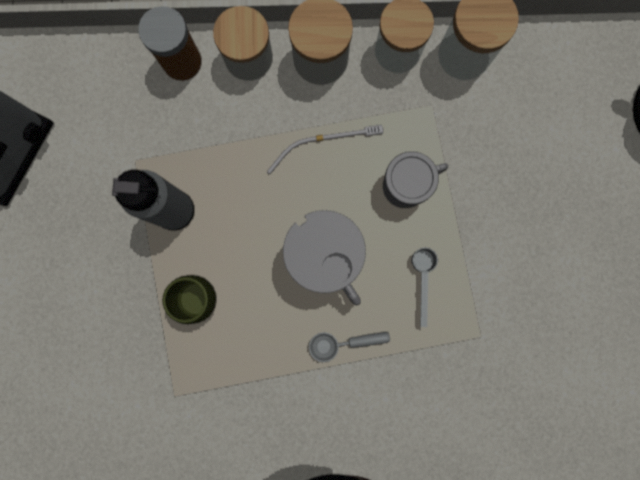

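View pics/scene0.png

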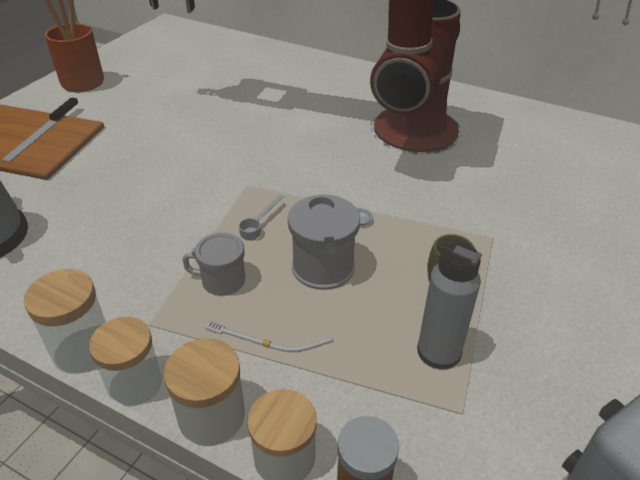

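The top view shows the lid at about (325,252), the notch near (300,221), the well near (337,267) and the handle near (350,292). I'll enlarge it.

```bash
python3 - <<'E'
import cv2
i=cv2.imread("pics/top0.png")[200:315,265:385]
i=cv2.convertScaleAbs(i,alpha=1.5)
cv2.imwrite("pics/c1.png",cv2.resize(i,None,fx=5,fy=5,interpolation=cv2.INTER_CUBIC))
E
```

```text
(no output)
```

View pics/c1.png

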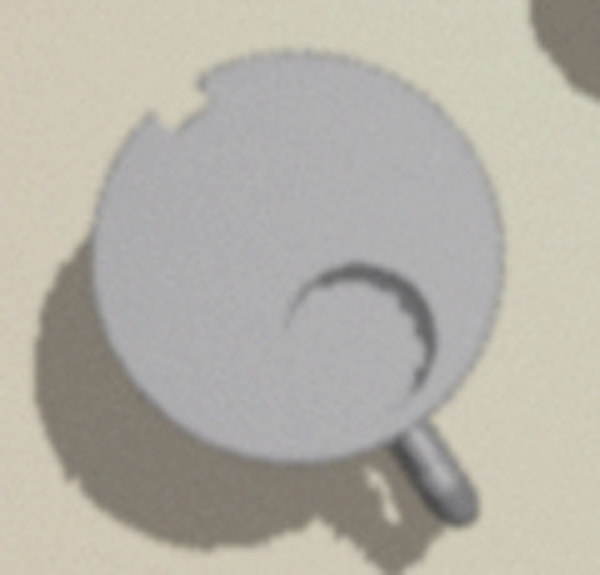

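```bash
python3 - <<'E'
from h import *
import pickle
k=pickle.load(open("top.pkl","rb"))
P=lambda u,v,z:pix(*k,265+u/5-.4,200+v/5-.4,z)
zt=.13
c=P(299,256,zt);n=P(181,108,zt);w=P(363,336,zt)
print(c,n,np.linalg.norm(n-c),np.linalg.norm(w-c))
an=lambda p:np.degrees(np.arctan2(p[1]-c[1],p[0]-c[0]))
print("notch",an(n),"well+180",an(w)+180)
for z in(.06,.08,.095):
  p=P(452,503,z);print("handle",z,an(p),np.linalg.norm((p-c)[:2]))
print("rim", *(np.linalg.norm(P(u,v,zt)-c) for u,v in((95,256),(503,256),(299,52),(299,461))))
for r,z in((.101,.08),(.094,.097),(.076,.11)):
  for a in(-138,-143,-148,-153):
    t=np.radians(a);print(r,z,a,(proj(*k,[c[0]+r*np.cos(t),c[1]+r*np.sin(t),z])-[265,200]+.4)*5)
E
```

```text
[0.55788891 0.02251353 0.13      ] [0.60439511 0.05750254 0.13      ] 0.05819843382904072 0.03130473033181728
notch 36.95603789168641 well+180 37.050579742180275
handle 0.06 -148.2061092090261 0.0919790209581446
handle 0.08 -148.65751900089728 0.09094824255534507
handle 0.095 -149.0028328873338 0.09017893752651847
rim 0.06240528871840532 0.06241594180429723 0.06288046032997077 0.06247986788625602
0.101 0.08 -138 [514.78074143 493.10091131]
0.101 0.08 -143 [494.21336343 511.19464189]
0.101 0.08 -148 [472.12422251 527.4242001 ]
0.101 0.08 -153 [448.68295844 541.66089575]
0.094 0.097 -138 [503.73428717 478.03675703]
0.094 0.097 -143 [484.23486907 495.17912356]
0.094 0.097 -148 [463.294582   510.55454394]
0.094 0.097 -153 [441.07416936 524.04135559]
0.076 0.11 -138 [466.8656992 436.5899169]
0.076 0.11 -143 [450.87458635 450.61912313]
0.076 0.11 -148 [433.70693206 463.20015549]
0.076 0.11 -153 [415.49432117 474.23414765]
```

```bash
python3 -m jog '[[[0.032,-0.031,0],[0,0,0.05]],[[0.064,-0.062,0],[0,0,0.1]],[[0.096,-0.093,0],[0,0,0.15]],[[0.128,-0.124,0],[0,0,0.2]],[[0.16,-0.154,0],[0,0,0.248]]]' 0 20; python3 - <<'E'
from h import *
print(optics.get_image("wrist")["mount"])
print(ctrl.get_obs()["tool_pos"])
E
```

```text
t: 0.6
tool_pos: [0.2711, -0.4155, 0.2307]
tool_rot: [-3.141, 0.004, 0.0]
contact_force: [0.6, 0.9, -0.6]
opening: 0.012
grip_force: 0.0
[[ 1.46966713e-05 -9.49993110e-01 -3.12270861e-01  7.98139324e-02]
 [ 9.99999602e-01  2.92617511e-04 -8.43139680e-04 -3.48205700e-04]
 [ 8.92352809e-04 -3.12270725e-01  9.49992736e-01 -1.42768839e-01]
 [ 0.00000000e+00  0.00000000e+00  0.00000000e+00  1.00000000e+00]]
[ 0.27402583 -0.41103653  0.23055027]
```

```bash
python3 -m jog '[[[0.026,-0.042,0],[0,0,0]],[[0.052,-0.084,0],[0,0,0]],[[0.078,-0.126,0],[0,0,0]],[[0.104,-0.168,0],[0,0,0]],[[0.13,-0.209,0],[0,0,0]]]'; python3 -m jog '[[[0.026,-0.042,0],[0,0,0]],[[0.052,-0.084,0],[0,0,0]],[[0.078,-0.126,0],[0,0,0]],[[0.104,-0.168,0],[0,0,0]],[[0.13,-0.209,0],[0,0,0]]]'
python3 -m jog '[[[0,0,0],[0,0,0]],[[0,0,0],[0,0,0]]]'
python3 - <<'E'
from h import *
import pickle
a=cam("wrist");pickle.dump(a[1:],open("w1.pkl","wb"));cv2.imwrite("pics/w1.png",cv2.convertScaleAbs(a[0],alpha=1.4))
E
```

```text
t: 1.15
tool_pos: [0.4011, -0.2064, 0.231]
tool_rot: [3.142, -0.001, 0.0]
contact_force: [1.0, -0.4, -0.3]
opening: 0.0001
grip_force: 0.0
t: 1.65
tool_pos: [0.5312, 0.0027, 0.2309]
tool_rot: [3.141, 0.001, -0.0]
contact_force: [0.3, 0.2, 0.5]
opening: -0.0001
grip_force: 0.0
t: 1.85
tool_pos: [0.5306, 0.0015, 0.2306]
tool_rot: [3.141, 0.004, -0.003]
contact_force: [-0.0, -0.0, 0.3]
opening: 0.0003
grip_force: 0.0
```

View pics/w1.png

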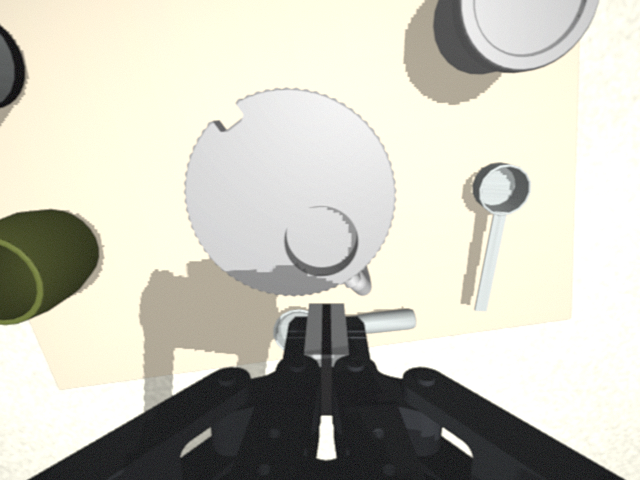

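The wrist view shows the lid rim spanning x 185–396 and y 88–295, the well at about (322,241), the notch near (231,116) and the handle near (361,281). The shut fingertips are narrow, about 40 px.

```bash
python3 - <<'E'
from h import *
import pickle
k=pickle.load(open("w1.pkl","rb"))
P=lambda u,v,z:pix(*k,u,v,z)
zt=.13
L,Rr,T,B=P(185,190,zt),P(396,190,zt),P(290,88,zt),P(290,295,zt)
c=np.array([(T[0]+B[0])/2,(L[1]+Rr[1])/2,zt]);print("c",c,(T[0]-B[0])/2,(L[1]-Rr[1])/2)
an=lambda p:np.degrees(np.arctan2(p[1]-c[1],p[0]-c[0]))
for q in((231,116),(322,241)):
  p=P(*q,zt);print(p,an(p),np.linalg.norm(p-c))
for z in(.07,.085,.097):
  p=P(361,281,z);print("h",an(p),np.linalg.norm((p-c)[:2]))
for q in((308,304),(345,304),(308,355),(345,355)): print("tip",P(*q,.2306)-ctrl.get_obs()["tool_pos"])
i=cv2.imread("pics/w1.png")[80:310,180:400]
cv2.imwrite("pics/w1c.png",cv2.resize(i,None,fx=2.6,fy=2.6,interpolation=cv2.INTER_CUBIC))
E
```

```text
c [0.55733966 0.02334803 0.13      ] 0.06292919530898028 0.06292569769466463
[0.60538589 0.0558723  0.13      ] 34.0955256024853 0.05801955147063156
[0.53131896 0.00457333 0.13      ] -144.1884529888805 0.03208684781864639
h -148.07401719598298 0.09325694068511188
h -146.56727918627618 0.08699104527254091
h -145.19690137969965 0.08202758548120867
tip [ 8.37042771e-03  8.33992470e-03 -8.43309546e-05]
tip [ 8.40839426e-03 -5.84237064e-03 -8.43309546e-05]
tip [-1.42601373e-02  8.59803745e-03 -8.43309546e-05]
tip [-1.42188515e-02 -6.22203075e-03 -8.43309546e-05]
```

View pics/w1c.png

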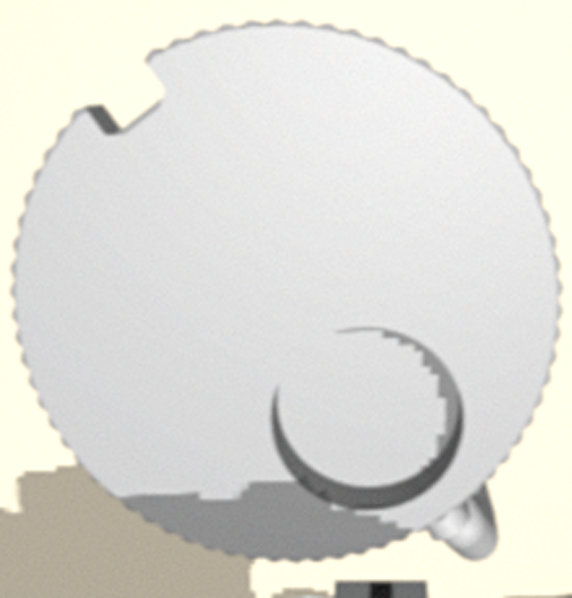

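```bash
python3 -m jog '[[[0.001,-0.0025,0.04],[0,0,0]],[[0.001,-0.0025,0.08],[0,0,0]],[[0.001,-0.0025,0.095],[0,0,0]],[[0.001,-0.0025,0.105],[0,0,0]],[[0.001,-0.0025,0.111],[0,0,0]]]'; python3 -m jog '[[[0,0,0],[0,0,0]]]'
python3 - <<'E'
import numpy as np
a=216
for n in range(8):
    p=lambda d:32*np.array([np.cos(np.radians(d)),-np.sin(np.radians(d))])
    print(a,[list(np.round(p(a+5*k)-p(a),1)) for k in range(1,6)]); a+=25
E
```

```text
t: 2.4
tool_pos: [0.532, 0.0023, 0.1206]
tool_rot: [3.141, -0.002, 0.001]
contact_force: [1.0, 0.3, 0.0]
opening: -0.0001
grip_force: 0.0
t: 2.5
tool_pos: [0.5322, 0.0026, 0.121]
tool_rot: [3.141, -0.001, 0.002]
contact_force: [-0.6, -0.5, -0.4]
opening: 0.0001
grip_force: 0.0
216 [[np.float64(1.7), np.float64(2.2)], [np.float64(3.7), np.float64(4.2)], [np.float64(5.8), np.float64(6.1)], [np.float64(8.0), np.float64(7.7)], [np.float64(10.4), np.float64(9.2)]]
241 [[np.float64(2.5), np.float64(1.2)], [np.float64(5.1), np.float64(2.3)], [np.float64(7.8), np.float64(3.1)], [np.float64(10.5), np.float64(3.6)], [np.float64(13.3), np.float64(3.9)]]
266 [[np.float64(2.8), np.float64(0.1)], [np.float64(5.6), np.float64(-0.1)], [np.float64(8.3), np.float64(-0.5)], [np.float64(11.1), np.float64(-1.2)], [np.float64(13.7), np.float64(-2.0)]]
291 [[np.float64(2.6), np.float64(-1.1)], [np.float64(5.0), np.float64(-2.4)], [np.float64(7.3), np.float64(-4.0)], [np.float64(9.5), np.float64(-5.7)], [np.float64(11.6), np.float64(-7.6)]]
316 [[np.float64(1.8), np.float64(-2.1)], [np.float64(3.5), np.float64(-4.3)], [np.float64(5.0), np.float64(-6.7)], [np.float64(6.2), np.float64(-9.2)], [np.float64(7.2), np.float64(-11.8)]]
341 [[np.float64(0.8), np.float64(-2.7)], [np.float64(1.3), np.float64(-5.4)], [np.float64(1.7), np.float64(-8.2)], [np.float64(1.7), np.float64(-11.0)], [np.float64(1.6), np.float64(-13.8)]]
366 [[np.float64(-0.4), np.float64(-2.8)], [np.float64(-1.1), np.float64(-5.5)], [np.float64(-2.0), np.float64(-8.1)], [np.float64(-3.1), np.float64(-10.7)], [np.float64(-4.4), np.float64(-13.1)]]
391 [[np.float64(-1.5), np.float64(-2.3)], [np.float64(-3.3), np.float64(-4.5)], [np.float64(-5.2), np.float64(-6.5)], [np.float64(-7.3), np.float64(-8.4)], [np.float64(-9.5), np.float64(-10.0)]]
```

```bash
python3 -m jog '[[[0.0017,0.001,0],[0,0,0]],[[0.0037,0.003,0],[0,0,0]],[[0.0058,0.0045,0],[0,0,0]],[[0.008,0.0062,0],[0,0,0]],[[0.0104,0.0077,0],[0,0,0]]]'
python3 -m jog '[[[0.0025,0.0012,0],[0,0,0]],[[0.0051,0.0023,0],[0,0,0]],[[0.0078,0.0031,0],[0,0,0]],[[0.0105,0.0036,0],[0,0,0]],[[0.0133,0.0039,0],[0,0,0]]]'
python3 -c "
from h import *
a=cam('wrist');cv2.imwrite('pics/w2.png',a[0])"
```

```text
t: 3.0
tool_pos: [0.5426, -0.0045, 0.1208]
tool_rot: [-3.141, 0.0, -0.001]
contact_force: [0.4, 1.0, 0.2]
opening: -0.0004
grip_force: 0.7
t: 3.5
tool_pos: [0.5554, -0.0085, 0.12]
tool_rot: [-3.141, 0.0, 0.001]
contact_force: [-0.9, 1.5, 0.2]
opening: 0.0001
grip_force: 0.6
```

View pics/w2.png

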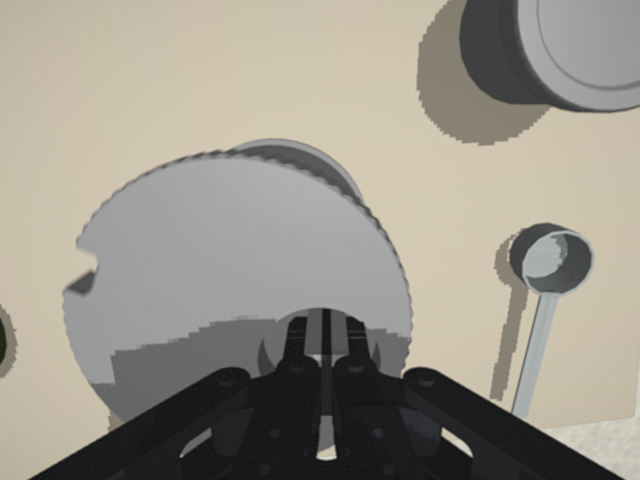

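The picture shows the lid turning with the finger. The notch is now at the left, near (82,270), and the canister is steady. I'll keep going.

```bash
python3 -m jog '[[[0.0028,0.0001,0],[0,0,0]],[[0.0056,-0.0001,0],[0,0,0]],[[0.0083,-0.0005,0],[0,0,0]],[[0.0111,-0.0012,0],[0,0,0]],[[0.0137,-0.002,0],[0,0,0]]]'
python3 -m jog '[[[0.0026,-0.0011,0],[0,0,0]],[[0.005,-0.0024,0],[0,0,0]],[[0.0073,-0.004,0],[0,0,0]],[[0.0095,-0.0057,0],[0,0,0]],[[0.0116,-0.0076,0],[0,0,0]]]'
python3 -m jog '[[[0.0018,-0.0021,0],[0,0,0]],[[0.0035,-0.0043,0],[0,0,0]],[[0.005,-0.0067,0],[0,0,0]],[[0.0062,-0.0092,0],[0,0,0]],[[0.0072,-0.0118,0],[0,0,0]]]'
python3 -m jog '[[[0.0008,-0.0027,0],[0,0,0]],[[0.0013,-0.0054,0],[0,0,0]],[[0.0017,-0.0082,0],[0,0,0]],[[0.0017,-0.011,0],[0,0,0]],[[0.0016,-0.0138,0],[0,0,0]]]'
python3 - <<'E'
from h import *
import pickle
a=cam("top");cv2.imwrite("pics/t2.png",a[0])
i=a[0][195:315,255:395]
cv2.imwrite("pics/t2c.png",cv2.resize(i,None,fx=5,fy=5,interpolation=cv2.INTER_CUBIC))
E
```

```text
t: 4.05
tool_pos: [0.5694, -0.0066, 0.1204]
tool_rot: [3.141, -0.0, 0.0]
contact_force: [-0.0, 0.2, -0.4]
opening: 0.0002
grip_force: 0.4
t: 4.55
tool_pos: [0.5809, 0.0012, 0.1204]
tool_rot: [3.141, -0.0, 0.0]
contact_force: [-0.1, 0.3, -0.6]
opening: 0.0001
grip_force: 0.4
t: 5.05
tool_pos: [0.5878, 0.0131, 0.1202]
tool_rot: [3.142, -0.0, -0.001]
contact_force: [-1.1, -1.2, 0.8]
opening: 0.0003
grip_force: 0.9
t: 5.55
tool_pos: [0.5896, 0.0269, 0.1204]
tool_rot: [3.141, -0.0, 0.0]
contact_force: [-1.0, -0.1, -0.3]
opening: -0.0001
grip_force: 0.6
```

View pics/t2c.png

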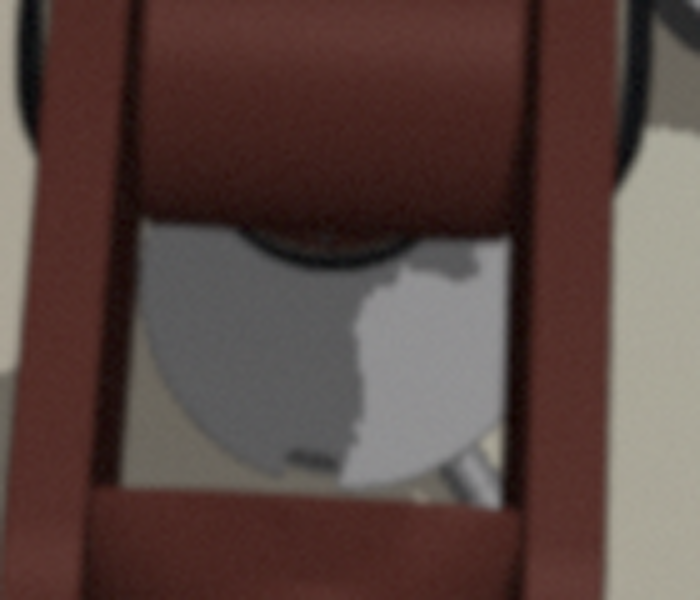

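The top view shows the notch at crop (312,468), which puts the lid at about 167°. The key is near 211.5°, so about 44° remains. I'll go about 41° and look.

```bash
python3 -m jog '[[[-0.0004,-0.0028,0],[0,0,0]],[[-0.0011,-0.0055,0],[0,0,0]],[[-0.002,-0.0081,0],[0,0,0]],[[-0.0031,-0.0107,0],[0,0,0]],[[-0.0044,-0.0131,0],[0,0,0]]]'
python3 -m jog '[[[-0.0015,-0.0023,0],[0,0,0]],[[-0.0033,-0.0045,0],[0,0,0]],[[-0.0055,-0.0068,0],[0,0,0]],[[-0.0055,-0.0068,0],[0,0,0]]]'
python3 - <<'E'
from h import *
import pickle
a=cam("top");b=cam("wrist")
pickle.dump((a[1:],b[1:]),open("k3.pkl","wb"))
i=cv2.resize(a[0][195:315,255:375],(400,400),interpolation=cv2.INTER_CUBIC)
j=cv2.resize(b[0],(400,300));j=cv2.copyMakeBorder(j,0,100,0,0,0)
cv2.imwrite("pics/t3.png",cv2.hconcat([i,j]))
print(ctrl.get_obs()["tool_pos"])
E
```

```text
t: 6.1
tool_pos: [0.585, 0.0399, 0.1203]
tool_rot: [3.141, -0.0, 0.0]
contact_force: [-0.4, -2.0, 0.8]
opening: 0.0003
grip_force: 0.6
t: 6.5
tool_pos: [0.5794, 0.047, 0.1203]
tool_rot: [-3.141, 0.0, -0.0]
contact_force: [0.1, -0.4, 0.2]
opening: -0.0001
grip_force: 0.3
[0.57966643 0.04692259 0.12035198]
```

View pics/t3.png

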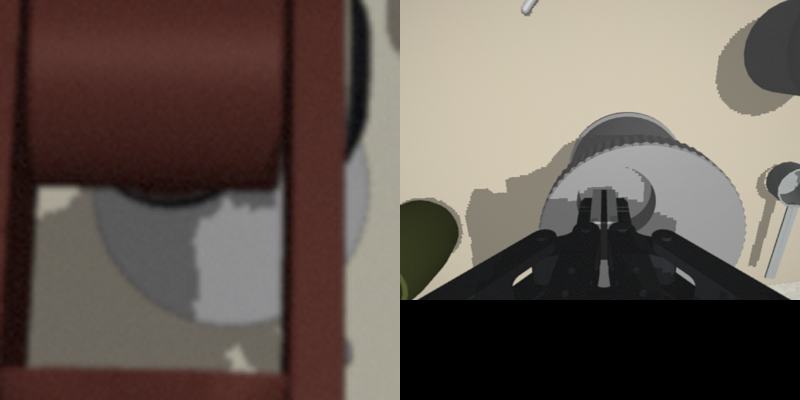

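The notch and key are hidden by the arm. I'll lift out and look from above.

```bash
python3 -m jog '[[[0,0,-0.02],[0,0,0]],[[0,0,-0.04],[0,0,0]],[[-0.02,0.02,-0.08],[0,0,0]],[[-0.06,0.04,-0.11],[0,0,0]],[[-0.1,0.067,-0.12],[0,0,0]]]'
python3 -m jog '[[[-0.01,0,0],[0,0,0]],[[-0.01,0,0],[0,0,0]]]'
python3 - <<'E'
from h import *
import pickle
b=cam("wrist");pickle.dump(b[1:],open("w4.pkl","wb"))
c=[.5575,.023,.13];u=proj(*b[1:],c).astype(int);print(u)
x0,y0=u-[130,130]; x0=max(x0,0);y0=max(y0,0);print(x0,y0)
i=b[0][y0:y0+280,x0:x0+280]
cv2.imwrite("pics/w4.png",cv2.resize(cv2.convertScaleAbs(i,alpha=1.3),None,fx=2,fy=2,interpolation=cv2.INTER_CUBIC))
E
```

```text
t: 7.1
tool_pos: [0.4828, -0.0189, 0.2436]
tool_rot: [3.141, 0.003, 0.009]
contact_force: [0.3, -1.4, 0.7]
opening: 0.0
grip_force: 0.0
t: 7.3
tool_pos: [0.4714, -0.0189, 0.2402]
tool_rot: [-3.141, 0.002, -0.003]
contact_force: [0.3, 0.7, -0.3]
opening: -0.0
grip_force: 0.0
[254  96]
124 0
```

View pics/w4.png

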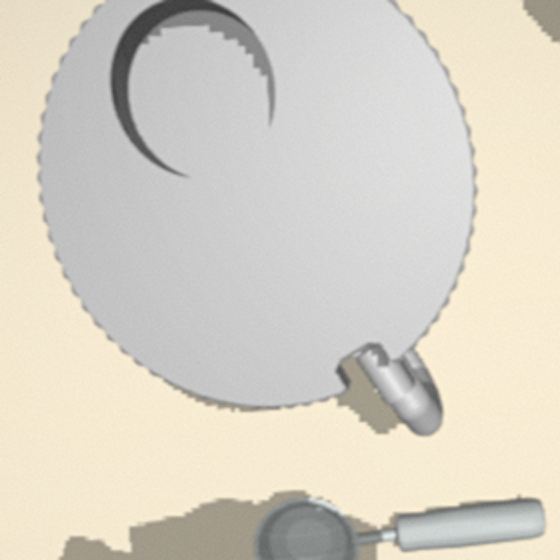

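The view shows the key just inside the notch's right part, near (372,352) in the crop. The notch's left inner corner is near (338,366), and the handle sits below right. I'll zoom once and compare with model projections.

```bash
python3 - <<'E'
from h import *
import pickle
k=pickle.load(open("w4.pkl","rb"))
i=cv2.imread("pics/w4.png")
x0,y0=310,310
cv2.imwrite("pics/w4z.png",cv2.resize(i[y0:y0+140,x0:x0+150],None,fx=4,fy=4,interpolation=cv2.INTER_CUBIC))
def q(r,a,off,z,c=(.5575,.023)):
    t=np.radians(a);p=[c[0]+r*np.cos(t)-off*np.sin(t),c[1]+r*np.sin(t)+off*np.cos(t),z]
    return (((proj(*k,p)-[124,0]+.5)*2-[x0,y0])*4).astype(int)
# image rim check
for a in(0,90,180,270):print("rim",a,((proj(*k,[.5575+.064*np.cos(np.radians(a)),.023+.064*np.sin(np.radians(a)),.13])-[124,0])*2).astype(int))
for a in(204,207,210,213):print("notch",a,"in-",q(.054,a,-.0085,.13),"in+",q(.054,a,.0085,.13),"out-",q(.0635,a,-.0085,.13),"out+",q(.0635,a,.0085,.13))
for a in(208,211,214):print("key",a,"end",q(.076,a,0,.112),q(.061,a,0,.112),"sides@61",q(.061,a,-.006,.108),q(.061,a,.006,.108),"handle",q(.094,a,0,.097),q(.101,a,0,.06))
E
```

```text
rim 0 [247 -62]
rim 90 [ 40 193]
rim 180 [272 409]
rim 270 [481 192]
notch 204 in- [ 29 258] in+ [228 168] out- [ 82 368] out+ [279 280]
notch 207 in- [ 64 247] in+ [258 147] out- [122 355] out+ [316 257]
notch 210 in- [ 98 235] in+ [288 124] out- [162 340] out+ [350 231]
notch 213 in- [132 221] in+ [316 100] out- [201 323] out+ [384 204]
key 208 end [312 388] [226 231] sides@61 [166 256] [291 189] handle [412 525] [441 490]
key 211 end [354 365] [259 212] sides@61 [200 241] [322 167] handle [459 499] [487 464]
key 214 end [394 340] [292 191] sides@61 [234 224] [353 143] handle [506 470] [532 437]
```

View pics/w4z.png

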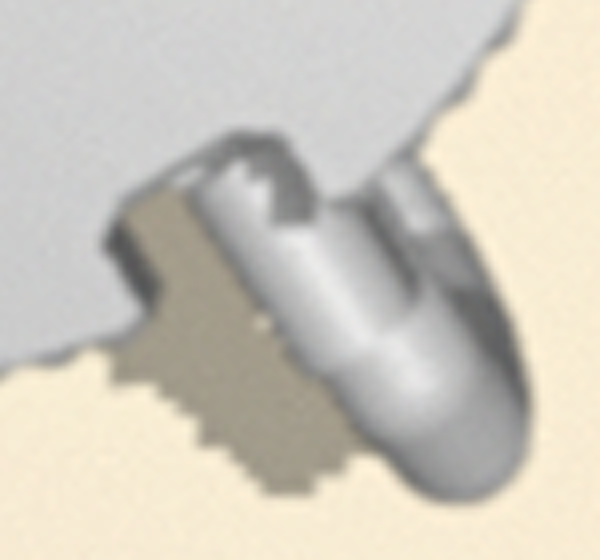

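The zoom shows the notch inner corners at (110,240) and (280,135), so the notch is at about 210°. The key's left flank passes (200,195)–(300,345), so the key is at about 212.5°. About 2.4° more is needed, so I'll re-enter the well and nudge.

```bash
python3 -m jog '[[[0.045,-0.03,0],[0,0,0]],[[0.09,-0.05,0],[0,0,0]],[[0.112,-0.0616,0],[0,0,0]],[[0.112,-0.0616,0.04],[0,0,0]],[[0.112,-0.0616,0.08],[0,0,0]]]'; python3 -m jog '[[[0,0,0.01],[0,0,0]],[[0,0,0.025],[0,0,0]],[[0,0,0.039],[0,0,0]],[[0,0,0.039],[0,0,0]]]'
```

```text
t: 7.85
tool_pos: [0.5863, 0.0444, 0.1584]
tool_rot: [-3.141, -0.003, -0.003]
contact_force: [1.0, -0.7, -1.0]
opening: -0.0001
grip_force: 0.0
t: 8.25
tool_pos: [0.5833, 0.0428, 0.1193]
tool_rot: [-3.141, 0.0, 0.003]
contact_force: [0.0, -0.3, -0.4]
opening: -0.0002
grip_force: 0.0
```

```bash
python3 -m jog '[[[-0.0015,-0.0018,0],[0,0,0]],[[-0.003,-0.0034,0],[0,0,0]],[[-0.0040,-0.0044,0],[0,0,0]],[[-0.0046,-0.005,0],[0,0,0]],[[-0.0046,-0.005,0],[0,0,0]]]'; python3 -m jog '[[[0,0,-0.02],[0,0,0]],[[0,0,-0.04],[0,0,0]],[[-0.02,0.02,-0.08],[0,0,0]],[[-0.06,0.04,-0.11],[0,0,0]],[[-0.11,0.067,-0.12],[0,0,0]]]'
python3 -m jog '[[[0,0,0],[0,0,0]],[[0,0,0],[0,0,0]],[[0,0,0],[0,0,0]]]'
python3 - <<'E'
from h import *
import pickle
b=cam("wrist");pickle.dump(b[1:],open("w5.pkl","wb"))
cv2.imwrite("pics/w5raw.png",b[0])
print(ctrl.get_obs()["tool_pos"])
k0=pickle.load(open("w4.pkl","rb"))
A=cv2.imread("pics/w4.png") # dark wall of notch: compare with new picture at the same crop
i=cv2.resize(cv2.convertScaleAbs(b[0][0:280,124:404],alpha=1.3),None,fx=2,fy=2,interpolation=cv2.INTER_CUBIC)
for nm,im,k in(("old",A,k0),("new",i,b[1:])):
    # unwrap the lid top (z=.13) about the axis and follow brightness at r=58 and 61 mm
    for r in(.056,.058,.060):
        s=[]
        for a in np.arange(196,226,1.):
            t=np.radians(a);p=(proj(*k,[.5575+r*np.cos(t),.023+r*np.sin(t),.13])-[124,0]+.5)*2
            s.append(int(cv2.getRectSubPix(cv2.cvtColor(im,cv2.COLOR_BGR2GRAY),(3,3),(float(p[0]),float(p[1]))).mean()))
        print(nm,r,s)
E
```

```text
t: 8.75
tool_pos: [0.5796, 0.0478, 0.1214]
tool_rot: [3.141, -0.0, 0.002]
contact_force: [0.2, -0.3, -0.4]
opening: 0.0002
grip_force: 0.2
t: 9.25
tool_pos: [0.48, -0.0147, 0.2428]
tool_rot: [3.14, 0.002, 0.01]
contact_force: [-0.7, -0.5, 1.0]
opening: 0.0003
grip_force: 0.0
t: 9.55
tool_pos: [0.4793, -0.0139, 0.2381]
tool_rot: [-3.141, 0.0, 0.0]
contact_force: [-0.1, 0.7, -0.0]
opening: 0.0003
grip_force: 0.0
[ 0.47939135 -0.01371438  0.2377916 ]
old 0.056 [203, 203, 204, 205, 202, 151, 95, 100, 140, 156, 156, 156, 148, 131, 154, 178, 194, 206, 180, 146, 130, 128, 172, 208, 208, 209, 211, 210, 209, 209]
old 0.058 [203, 202, 204, 204, 205, 178, 106, 96, 134, 156, 155, 156, 151, 130, 150, 175, 194, 212, 204, 152, 129, 128, 181, 211, 208, 208, 208, 209, 208, 211]
old 0.06 [203, 203, 204, 204, 205, 194, 126, 98, 132, 156, 156, 156, 154, 134, 146, 175, 191, 191, 159, 136, 127, 146, 198, 212, 209, 209, 209, 210, 209, 209]
new 0.056 [203, 204, 204, 204, 205, 197, 134, 89, 112, 150, 157, 156, 150, 132, 156, 178, 194, 213, 228, 215, 151, 123, 121, 175, 207, 208, 208, 209, 208, 208]
new 0.058 [203, 203, 204, 203, 203, 203, 159, 96, 101, 144, 157, 156, 152, 135, 152, 177, 193, 213, 205, 149, 126, 123, 135, 193, 208, 208, 208, 209, 209, 208]
new 0.06 [203, 203, 203, 204, 203, 206, 181, 107, 111, 150, 156, 156, 155, 135, 150, 175, 193, 214, 225, 180, 131, 134, 150, 203, 209, 207, 207, 209, 210, 209]
```

```bash
python3 - <<'E'
from h import *
import pickle
c=np.array([.5575,.023])
for w in("w4","w5"):
  k=pickle.load(open(w+".pkl","rb"))
  for r in(.056,.06):
   for z in(.112,.108,.100):
    t=np.radians(208.8);p=pix(*k,*proj(*k,[c[0]+r*np.cos(t),c[1]+r*np.sin(t),.13]),z)[:2]-c
    rr=np.hypot(*p);a=np.degrees(np.arctan2(p[1],p[0]))%360
    print(w,r,z,rr,a,"key axis",a+np.degrees(np.arcsin(.006/rr)))
E
```

```text
w4 0.056 0.112 0.05818845941428502 206.45743889821057 key axis 212.37591142564582
w4 0.056 0.108 0.05868738778976615 205.96083960546022 key axis 211.82881905882374
w4 0.056 0.1 0.059698137518101206 204.99272360632423 key axis 210.76101228203922
w4 0.06 0.112 0.06246952420808989 206.61805618429338 key axis 212.12963068337382
w4 0.06 0.108 0.06303001878131365 206.15659563217514 key axis 211.61900873439885
w4 0.06 0.1 0.06416295095797171 205.25800568805167 key axis 210.62368284936105
w5 0.056 0.112 0.05890693384307601 206.50805560575031 key axis 212.35408875357447
w5 0.056 0.108 0.05956495342272905 206.02933953522918 key axis 211.81056970030053
w5 0.056 0.1 0.060893061322095814 205.10310605425536 key axis 210.75782908933846
w5 0.06 0.112 0.06319074338254137 206.66350514998118 key axis 212.11198261036816
w5 0.06 0.108 0.06391099914202897 206.21788101021102 key axis 211.60477332562255
w5 0.06 0.1 0.06536272432141654 205.35622481368574 key axis 210.62313065197287
```

The notch is at about 210.4° and the key at about 211.6°, within the play. Now I'll press at the lid centre.

```bash
python3 -m jog '[[[0.04,-0.018,0],[0,0,0]],[[0.075,-0.034,0],[0,0,0]],[[0.075,-0.034,0.04],[0,0,0]],[[0.075,-0.034,0.08],[0,0,0]],[[0.075,-0.034,0.1],[0,0,0]]]'; python3 -m jog '[[[0,0,0.002],[0,0,0]],[[0,0,0.004],[0,0,0]],[[0,0,0.006],[0,0,0]],[[0,0,0.008],[0,0,0]],[[0,0,0.0095],[0,0,0]]]'
```

```text
t: 10.1
tool_pos: [0.5523, 0.0211, 0.1328]
tool_rot: [-3.141, -0.002, 0.013]
contact_force: [-1.0, 0.5, -0.6]
opening: 0.0002
grip_force: 0.0
t: 10.6
tool_pos: [0.5547, 0.0199, 0.1301]
tool_rot: [3.141, -0.0, 0.003]
contact_force: [-0.2, -0.4, 1.1]
opening: 0.0
grip_force: 0.0
```

```bash
python3 -m jog '[[[0,0,0.001],[0,0,0]],[[0,0,0.002],[0,0,0]],[[0,0,0.003],[0,0,0]],[[0,0,0.003],[0,0,0]]]';  python3 -m jog '[[[0,0,0.001],[0,0,0]],[[0,0,0.002],[0,0,0]],[[0,0,0.003],[0,0,0]],[[0,0,0.003],[0,0,0]]]'
```

```text
t: 11.0
tool_pos: [0.5549, 0.0198, 0.1281]
tool_rot: [3.141, -0.0, 0.004]
contact_force: [-2.4, 0.3, 7.0]
opening: 0.0003
grip_force: 3.3
t: 11.4
tool_pos: [0.5549, 0.0198, 0.1251]
tool_rot: [3.141, -0.0, 0.004]
contact_force: [-2.0, 0.8, 7.4]
opening: 0.0
grip_force: 3.3
```

It is going down at about 7.4 N, as expected. I'll press to the stop.

```bash
python3 -m jog '[[[0,0,0.001],[0,0,0]],[[0,0,0.002],[0,0,0]],[[0,0,0.003],[0,0,0]],[[0,0,0.0035],[0,0,0]],[[0,0,0.0035],[0,0,0]]]'; python3 -m jog '[[[0,0,0.0005],[0,0,0]],[[0,0,0.001],[0,0,0]],[[0,0,0.001],[0,0,0]]]'
```

```text
t: 11.9
tool_pos: [0.555, 0.0198, 0.122]
tool_rot: [3.141, -0.0, 0.004]
contact_force: [-2.6, 0.1, 8.1]
opening: -0.0002
grip_force: 4.0
t: 12.2
tool_pos: [0.5552, 0.0198, 0.1219]
tool_rot: [3.141, -0.0, 0.004]
contact_force: [-4.6, 0.5, 11.8]
opening: 0.0002
grip_force: 6.0
```

```bash
python3 -m jog '[[[0,0,0.001],[0,0,0]],[[0,0,0.002],[0,0,0]],[[0,0,0.002],[0,0,0]]]'; python3 -m jog '[[[0,0,-0.01],[0,0,0]],[[0,0,-0.04],[0,0,0]],[[0,0,-0.08],[0,0,0]],[[-0.04,0.03,-0.12],[0,0,0]],[[-0.08,0.034,-0.12],[0,0,0]]]';python3 -m jog '[[[0,0,0],[0,0,0]],[[0,0,0],[0,0,0]],[[0,0,0],[0,0,0]]]'
python3 - <<'E'
from h import *
b=cam("wrist");im=cv2.cvtColor(cv2.convertScaleAbs(b[0],alpha=1.3),cv2.COLOR_BGR2GRAY)
cv2.imwrite("pics/w6.png",im)
for z in(.122,.13):
  for r in(.056,.060):
    s=[]
    for a in np.arange(196,226,1.):
        t=np.radians(a);p=proj(*b[1:],[.5575+r*np.cos(t),.023+r*np.sin(t),z])
        s.append(int(cv2.getRectSubPix(im,(2,2),(float(p[0]),float(p[1]))).mean()))
    print(z,r,s)
# lid rim width in the picture: fit the lid disc size via left/right edge at its middle
for z in(.122,.13):
  print(z,[proj(*b[1:],[.5575,.023+s*.0632,z])[0] for s in(1,-1)], proj(*b[1:],[.5575,.023,z])[1])
v=int(proj(*b[1:],[.5575,.023,.122])[1]); print(v,im[v,120:175].tolist(),im[v,335:390].tolist())
o=ctrl.get_obs();print(o["tool_pos"],o["contact_force"])
E
```

```text
t: 12.5
tool_pos: [0.5556, 0.0198, 0.1218]
tool_rot: [3.141, 0.0, 0.005]
contact_force: [-8.5, 1.0, 19.9]
opening: 0.0001
grip_force: 9.8
t: 13.0
tool_pos: [0.4768, -0.0153, 0.2416]
tool_rot: [3.139, -0.0, 0.012]
contact_force: [-0.7, -0.3, 1.3]
opening: 0.0005
grip_force: 0.0
t: 13.3
tool_pos: [0.475, -0.0138, 0.2361]
tool_rot: [-3.141, 0.0, -0.0]
contact_force: [0.5, 0.1, 0.2]
opening: 0.0002
grip_force: 0.0
0.122 0.056 [204, 204, 204, 205, 206, 202, 167, 110, 107, 144, 155, 145, 135, 152, 170, 184, 202, 218, 214, 203, 183, 145, 113, 153, 205, 209, 209, 210, 211, 211]
0.122 0.06 [203, 203, 203, 203, 204, 206, 197, 137, 104, 135, 155, 150, 135, 152, 176, 193, 211, 229, 227, 208, 180, 130, 122, 185, 210, 208, 208, 208, 210, 211]
0.13 0.056 [204, 203, 204, 205, 204, 204, 205, 184, 115, 103, 140, 155, 145, 135, 158, 179, 196, 214, 230, 227, 210, 187, 140, 114, 171, 208, 209, 210, 210, 210]
0.13 0.06 [200, 199, 200, 200, 201, 200, 200, 191, 149, 134, 152, 156, 151, 136, 152, 177, 194, 215, 229, 223, 205, 169, 127, 133, 180, 200, 205, 205, 203, 204]
0.122 [np.float64(157.6212664639297), np.float64(371.7328990252811)] 102.46851118925014
0.13 [np.float64(152.17592986807608), np.float64(373.1925679162562)] 102.31599177175681
102 [230, 231, 229, 230, 231, 231, 230, 230, 230, 229, 231, 229, 232, 228, 231, 228, 232, 230, 230, 233, 230, 231, 231, 230, 231, 231, 231, 231, 232, 234, 230, 233, 231, 231, 235, 234, 222, 205, 193, 190, 194, 194, 195, 194, 195, 194, 195, 195, 195, 193, 195, 195, 195, 199, 195] [221, 220, 221, 223, 221, 218, 222, 222, 220, 222, 221, 222, 221, 221, 222, 221, 221, 222, 221, 221, 221, 221, 222, 222, 224, 222, 222, 223, 222, 221, 221, 225, 221, 196, 179, 204, 233, 239, 237, 236, 238, 236, 239, 235, 238, 237, 238, 235, 235, 236, 237, 238, 236, 234, 235]
[ 0.47515451 -0.01375694  0.2358113 ] [0.64352602 0.41278829 0.23988096]
```

```bash
python3 -c "
from station import job
print(job.finish_job())"
```

```text
the job is handed in; nothing more can be done
None
```

I turned the lid until its notch met the key and pressed it down to the hard stop (fingertip stopped at z 0.122 m under 20 N, the closed height). I then lifted the arm clear and handed the job in at about 13 s; no verdict came back. In the last image the canister had not moved, but I did not re-check the other items.

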